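# Load the test drawer and start its locking screw

## Robot

A 7-joint arm with a two-finger parallel gripper is mounted at the origin on a cart in front of the work surface, level with it; the furniture and walls round the work are solid. World frame = base frame: x ahead of the robot, y to its left, z up, the work surface at z = 0. Lengths are in m, angles in rad, forces in N, time in s.
With the tool pointing down it reaches from about 0.4 to 0.875 m from the base axis. Payload 19.3 kg.
Tool frame: the origin (TCP) lies between the finger pads; the fingertips stand 17 mm ahead of it and the grasp point (between the pads) lies 2 mm behind it (bot.tips_ahead is the z of the fingertips in the tool frame, in m); z points along the fingers, y is the direction in which the jaws open and shut (so a half turn about z gives the same grasp; the last joint's range is limited). The gripper opens to 85 mm and grips with 20 to 120 N. Pads are 22 mm wide; open, the fingers measure 114 mm over their backs; the gripper's body (76 mm by 85 mm) begins 54 mm behind the grasp point. The pads swing forward as they close: fully open they stand 13 mm farther back than shut.
Start: joints at [-1.346, 0.521, -0.036, 1.599, 0.021, 1.021, -0.113], TCP at [0.182, 0.598, 0.248] pointing down, gripper open.
Joint ranges: [-2.91, 2.91], [-0.3, 2.13], [-1.5, 1.42], [0.17, 2.43], [-1.26, 4.41], [0.16, 1.93], [-2.52, 2.52]. Speed limits (rad/s): [1.89, 1.89, 2.39, 2.39, 3.01, 3.01, 3.01].

## Interface

Orientations are given as [roll, pitch, yaw] about the fixed x, y, z axes, in that order (R = Rz(yaw) Ry(pitch) Rx(roll)).
In Python, from workcell import telemetry, cams, job, bot gives the robot as it stands.
- The arm moves only by the tool arm_command, never from a script. Its argument "deltas" is a list of rows, each a list of 7 numbers: the opening, from -1 (shut) to 1 (fully open), so that 0 is half open, then the shift along the tool's x, y, z normalised to -1 to 1, where 1 is 150 mm, then the turn, a rotation vector about the tool's x, y, z normalised to -1 to 1, where 1 is 45 degrees. In form: [[hand, tx, ty, tz, rx, ry, rz], ...]. A call has 1 to 8 rows; each row is the pose to reach, as a shift and turn from the pose commanded when the call began, along the tool's axes at that moment; what a row does not reach only later rows make up. A row lasts 1/8 s, in which the tool goes at most 62.5 mm and 10.7 degrees, less where a joint would pass 70% of its speed; a pose out of reach is approached as far as the arm can. A call with a number of a shift or a turn outside -1 to 1 is refused whole. A call with a gripper value outside its range is refused whole. The fingers move at their own pace and stop on an object; "newtons" is the grip in N (left out, the last holds). Time passes only in rows, so rows that repeat a pose let the fingers close. It gives the time, the measured TCP pose, the force and the opening at its end, in the units of the state.
- telemetry.observe(): the state, without advancing time (a new reading comes with each control period).
- cams.grab_frame(name): name is "scene" or "top" or "wrist"; returns the picture (480x640x3 uint8, blue, green, red); there is no depth.
- cams.get_calibration(name): a dict with "fx", "fy", "cx", "cy" (pixels), "R" (3x3) and "t" (3): a world point X has camera coordinates R X + t. Camera axes: x right, y down, z forward; pixel columns grow to the right and rows downward; lengths in m; the calibration is good to about 2 mm. A picture is of the moment at which its call begins: read the wrist's pose just before it. get_calibration takes no time and is no camera call; for the wrist camera it gives the pose at the moment of the call.
- job.job_done(): hands the job in, once; it reports no verdict.
The state is a dict: "clock": time; "qpos": joint angles; "qd": joint speeds; "joint_efforts": joint torques, N m; "position": TCP position; "tool_rot": TCP orientation; "force": force on the tool from outside, world axes, zero at the start; "moment": the same for the moment, N m; "grip_width": finger opening in m.
Only numpy, scipy, OpenCV 4.12 (cv2) and the standard library are available. Lean on these libraries where they do the work, as an engineer would, in place of code of your own. Each camera call takes 0.05 s, during which the arm holds its last target.

## Task

Lay the shielded module flat in the open drawer of the test fixture, let go of it and push the drawer fully shut, without disturbing the dish, the loupe and the tweezers. Then start the fixture's locking thumbscrew without cross-threading it: turn the knob backward (anticlockwise seen from above) until it drops into its thread - a firm grip holds it up, so let go to let it sink - and then turn it forward (clockwise) about one full turn, regrasping as needed. Finish while still gripping the knob: the program ends holding the started screw, turned no further.

Things in the scene. Friction and masses are not known exactly. Their poses are not given: they have to be found in the camera images.
- fixture: Test fixture: grey sheet-metal box 130 x 130 mm, 60 mm high, fixed to the bench. Origin: centre of its underside; x to its back, y to its left, z up. Its open front faces the robot and holds the drawer. On its cover, at x = +28 mm, y = 0, stands a threaded brass boss, 36 mm across, top 78 mm above the bench, with the thumbscrew in it.
- drawer (a joint): How far the drawer is open, in m: 0 shut, 0.080 fully open. It starts open (0.070 to 0.080), slides along the fixture's x axis (shutting is +x) with about 2 N of friction and stays where it is left.
- tray_floor (a point): Centre of the drawer's inner floor, 13 mm above the bench, axes as the fixture; it moves with the drawer. The free floor is 78 mm (x) by 92 mm (y). Side and back walls reach 15 mm above the floor; the front panel, 8 mm thick, reaches 45 mm above the floor.
- drawer_front (a point): Centre of the outer face of the drawer's aluminium front panel (128 mm wide, 8 to 58 mm above the bench; this point is at 33 mm), axes as the fixture; moves with the drawer. A black pull lip, 70 mm wide, juts out 7 mm at the panel's top edge, 51 to 58 mm above the bench. Push toward the fixture's +x to shut.
- module: Shielded module: a silver metal can on a small green board, 50 mm (x) by 36 mm (y) by 14 mm high, 60 g, lying on the bench. Origin: centre of its underside; x along its length, z up. Grasp it across its 36 mm width.
- screw_lift (a joint): How far the thumbscrew has sunk, in m, down positive. Pitch 5 mm a turn; can be lifted 3 mm while unstarted. Start 0.0005 to 0.0013, on the boss's first thread; turned forward it jams. 0.4 to 1.25 rad backward (climbing up to 0.9 mm) it passes the thread's beginning and a spring (about 5 N) pulls it down to about 0.0052. Each forward turn then sinks it 5 mm: one turn brings it to about 0.0102.
- knob_top (a point): Centre of the top of the thumbscrew's black round knurled knob, 34 mm in diameter, 22 mm high; x toward the pointer line on its top, z up. Backward is anticlockwise seen from above, forward clockwise. At the start about 121 mm above the bench, with a free gap of about 21 mm between knob and boss (about 12 mm after the job). Turning takes under 0.1 N m.
- thumbscrew: The thumbscrew with its knob; origin on its axis, 62 mm below the knob's top. While gripped past the thread's beginning it hangs in the grip, felt as about 5 N more downward pull, and drops once let go or allowed to slip. Turned further backward after the drop it climbs again 0.8 mm per rad. It stays put when let go.
- screw_dish: Small pale dish with screws, 54 mm across and 18 mm high, bystander; origin at the centre of its underside.
- eye_loupe: Black eye loupe standing on its wide rim, 36 mm across and 34 mm high, bystander; origin at the centre of its underside.
- tweezers: Tweezers with green grips, 118 mm long, lying flat, bystander; origin at their middle, y along the length.
Not all that is in view belongs to the job. There is more than one size of the module; the one meant has the size given above.

How it is judged:
By the outcome, as a careful person would: the job done as asked, in the order asked, and still so for the second after the job is handed in, while the arm keeps its last pose, push and grip.
It also fails if it takes over 72 s, if anything falls off the work surface, if the arm or the gripper's body presses on something with over 40 N, if the wrist force passes 120 N, or if a joint passes its speed limit or range.

## Working session

There is one attempt and no reset: what is moved stays moved. The work goes in short steps, Python scripts to look and compute and a tool call to move; the robot and the scene stay as the last step left them, time stands still between calls to the robot, and variables do not carry over. Pictures are saved under pics/ and viewed, and the job is handed in when it is done.

Besides the shell and the picture viewer there is one more tool, called after "Request:" as name([rows], argument=value, ...), one row to a line, values as JSON. arm_command: Moves the arm, as the interface text tells. Its arguments: {"type":"object","properties":{"deltas":{"type":"array","items":{"type":"array","items":{"type":"number"}}},"newtons":{"type":"number"}},"required":["deltas"]}

```bash
ls; mkdir -p pics; python3 - <<'E'
from workcell import telemetry, cams, job, bot
import cv2
print(telemetry.observe())
for n in ["scene","top","wrist"]:
    c=cams.get_calibration(n); print(n,c)
    cv2.imwrite(f"pics/{n}0.png",cams.grab_frame(n))
E
```

```text
pics
{'clock': 0.0, 'qpos': array([-1.34621697,  0.52205084, -0.03632129,  1.60004264,  0.02121151,
        1.02112133, -0.1127834 ]), 'qd': array([-0.00072658,  0.00027501, -0.00102062, -0.00039388, -0.00054797,
       -0.00023004, -0.00092691]), 'joint_efforts': array([ 5.66239905e-04, -9.27106977e+01,  1.97969735e+00, -3.69940495e+01,
        1.78325531e-02,  8.03775445e-03, -4.62528618e-06]), 'position': array([0.18152237, 0.59769487, 0.24769046]), 'tool_rot': array([-3.14036017e+00,  1.03273300e-04,  2.84682133e+00]), 'force': array([-0.11561697, -0.38511614,  0.19459652]), 'moment': array([-0.01152971, -0.01750862,  0.04233401]), 'grip_width': 0.08555165415442534}
scene {'fx': 534.4769381920526, 'fy': 534.4769381920526, 'cx': 316.945500052937, 'cy': 244.96137619593193, 'R': array([[ 0.84636499, -0.53258746, -0.00411016],
       [-0.23282651, -0.3630351 , -0.90221801],
       [ 0.47901787,  0.76456269, -0.43126068]]), 't': array([-0.33919261,  0.28451312,  0.69092969])}
top {'fx': 508.0598208777383, 'fy': 508.0598208777383, 'cx': 312.9193890137589, 'cy': 233.90930303617705, 'R': array([[ 0.00726537, -0.99990846, -0.01141453],
       [-0.99854176, -0.00664386, -0.05357435],
       [ 0.05349361,  0.01178712, -0.99849862]]), 't': array([0.16490481, 0.55392892, 1.12468917])}
wrist {'fx': 348.5121063174301, 'fy': 348.5121063174301, 'cx': 321.88294675637246, 'cy': 235.88726141929715, 'R': array([[ 0.29065624,  0.95682675, -0.00123353],
       [ 0.91731325, -0.27828606,  0.2847688 ],
       [ 0.27213113, -0.08390136, -0.95859544]]), 't': array([-0.62381284, -0.03715075,  0.37882025])}
```

View pics/scene0.png

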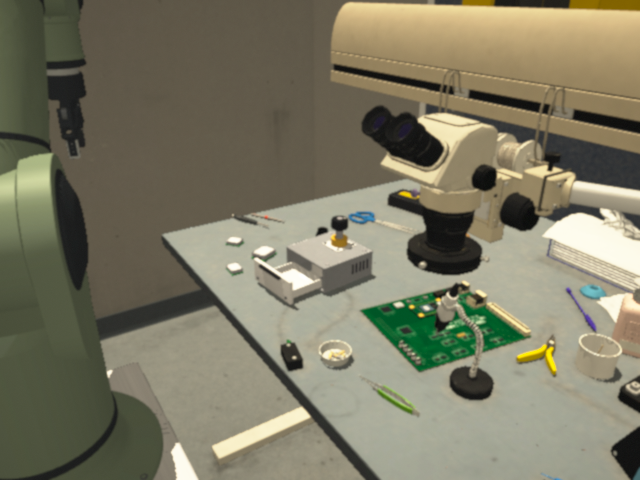

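View pics/top0.png

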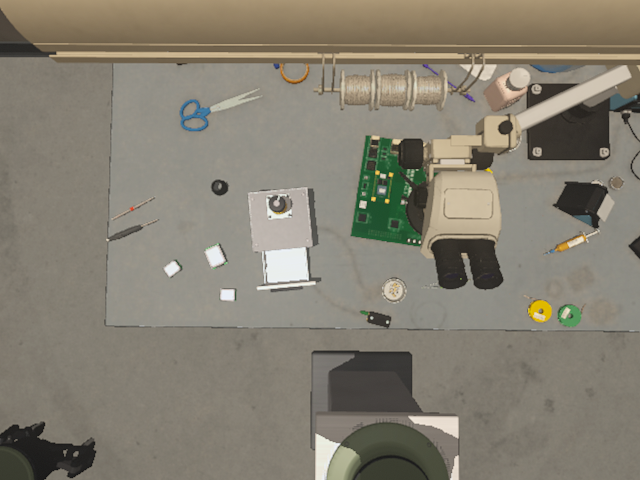

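View pics/wrist0.png

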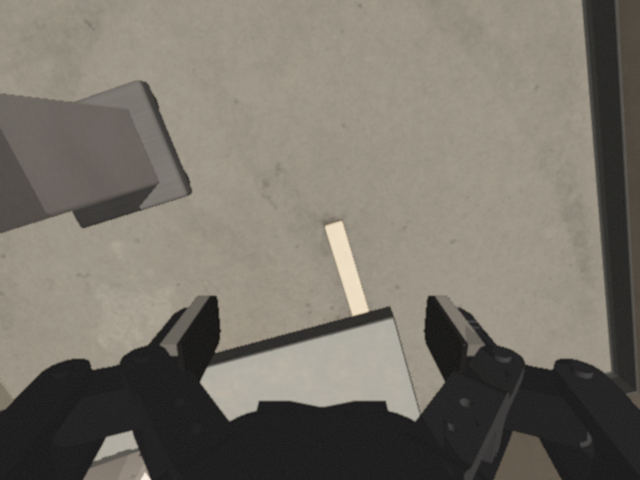

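The top view shows three modules, at (172,268), (216,256) and (228,295). The fixture is near (280,220), with its knob at (279,205). The dish is at (394,290), the loupe at (220,187), and the scissors and other items are clutter. I'll measure the three modules next.

```bash
cat > h.py <<'E'
import numpy as np, cv2
from workcell import telemetry, cams, job, bot
from scipy.spatial.transform import Rotation as Ro
def ray(c,u,v,z):
    R=np.array(c["R"]);t=np.array(c["t"])
    o=-R.T@t; d=R.T@np.array([(u-c["cx"])/c["fx"],(v-c["cy"])/c["fy"],1.])
    return o+d*(z-o[2])/d[2]
def proj(c,X):
    p=np.array(c["R"])@np.asarray(X,float)+np.array(c["t"]); return np.array([c["fx"]*p[0]/p[2]+c["cx"],c["fy"]*p[1]/p[2]+c["cy"]])
def pose():
    s=telemetry.observe(); return s
def delta(target_p,yaw=None):
    "row numbers for target TCP pos (world), tool-down yaw, from the measured pose"
    s=telemetry.observe(); R=Ro.from_euler('xyz',s["tool_rot"])
    d=R.inv().apply(np.array(target_p)-s["position"])/0.15
    r=np.zeros(3)
    if yaw is not None: r=(R.inv()*Ro.from_euler('xyz',[np.pi,0,yaw])).as_rotvec()/(np.pi/4)
    return np.round(d,3),np.round(r,3)
E
python3 - <<'E'
from h import *
im=cv2.imread("pics/top0.png"); c=cams.get_calibration("top")
cv2.imwrite("pics/topc.png",cv2.resize(im[170:320,150:330],None,fx=4,fy=4,interpolation=cv2.INTER_CUBIC))
cv2.imwrite("pics/topd.png",cv2.resize(im[235:335,340:480],None,fx=5,fy=5,interpolation=cv2.INTER_CUBIC))
m=((im.min(2)>185)).astype(np.uint8)
cs,_=cv2.findContours(m,cv2.RETR_EXTERNAL,cv2.CHAIN_APPROX_NONE)
for k in cs:
    a=cv2.contourArea(k)
    if a<40 or a>3000: continue
    (u,v),_,_=cv2.minAreaRect(k)
    if not(100<u<420 and 180<v<330): continue
    P=np.array([ray(c,*p,0.014)[:2] for p in k[:,0].astype(float)],np.float32)
    print((round(u),round(v)),a,cv2.minAreaRect(P))
E
```

```text
(226, 294) 118.0 ((0.4156924784183502, 0.3612346351146698), (0.024533186107873917, 0.029154228046536446), 0.9000705480575562)
(286, 285) 126.0 ((0.43724167346954346, 0.22833150625228882), (0.007640991359949112, 0.13050241768360138), 5.739627361297607)
(171, 268) 119.0 ((0.47328492999076843, 0.48632341623306274), (0.02400071918964386, 0.029942911118268967), 37.945152282714844)
(285, 265) 1309.0 ((0.4829578399658203, 0.23149292171001434), (0.07324825972318649, 0.10002627968788147), 5.902295112609863)
(214, 256) 230.5 ((0.5020889639854431, 0.3902963697910309), (0.04061104729771614, 0.03373568505048752), 22.746442794799805)
(278, 208) 129.5 ((0.6099138259887695, 0.24686299264431), (0.047668322920799255, 0.05644621700048447), 0.7000483870506287)
```

View pics/topc.png

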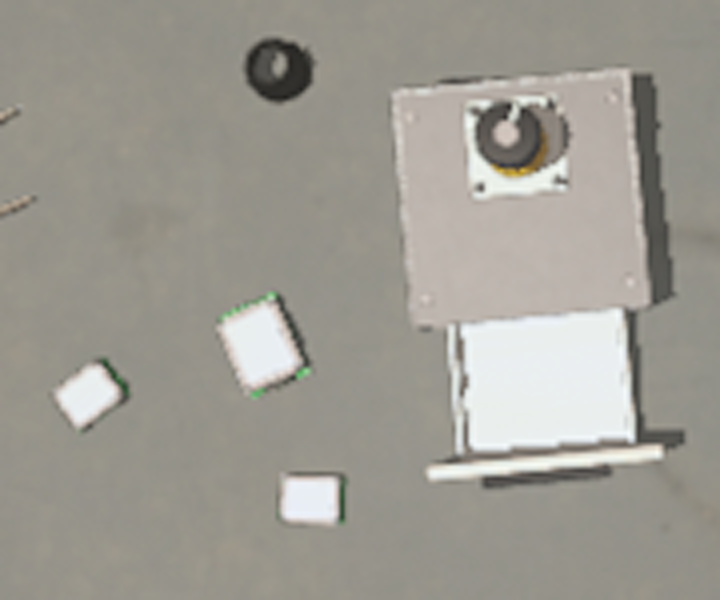

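View pics/topd.png

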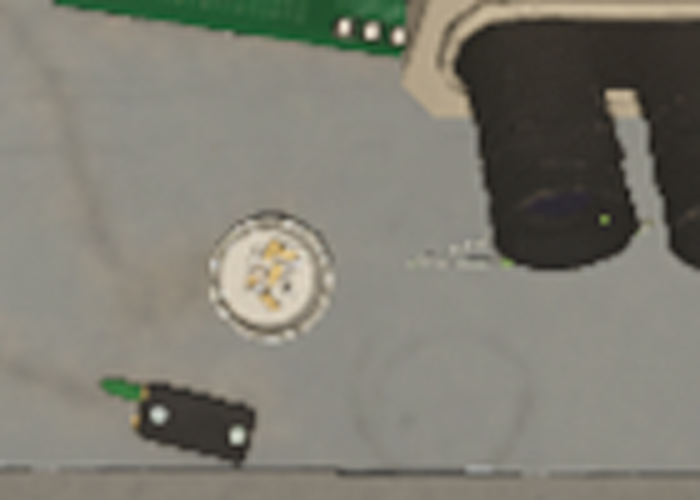

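The module at (215,256) is the one meant. Its can is about 41 x 34 mm, and with the green board ends that gives about 50 x 36 mm. The other two, at (172,268) and (228,295), are only about 30 x 25 mm. In the enlarged crop it is the largest, with green ends up and down its long axis. The tweezers probably sit partly under the eyepiece, near (450,287). Next I'll move above the module for a wrist look.

```bash
python3 - <<'E'
from h import *
c=cams.get_calibration("wrist"); s=pose()
p=-np.array(c["R"]).T@c["t"]; R=Ro.from_euler('xyz',s["tool_rot"])
print(R.inv().apply(p-s["position"]), bot.tips_ahead, [a for a in dir(bot) if a[0]!='_'])
print(R.inv().apply(np.array(c["R"])[2]))
print(delta([0.49,0.37,0.22],np.deg2rad(202.7)))
im=cv2.imread("pics/top0.png"); ct=cams.get_calibration("top")
hs=cv2.cvtColor(im,cv2.COLOR_BGR2HSV)
m=((im.min(2)>160)|((hs[...,0]>40)&(hs[...,0]<80)&(hs[...,1]>80))).astype(np.uint8)
m[:, :195]=0;m[:,240:]=0;m[:235]=0;m[280:]=0
k=max(cv2.findContours(m,0,1)[0],key=cv2.contourArea)
print(cv2.minAreaRect(np.array([ray(ct,*q,0.010)[:2] for q in k[:,0].astype(float)],np.float32)))
E
```

```text
[ 0.07221633 -0.0005807  -0.1251493 ] 0.017 ['IKError', 'tips_ahead']
[-2.84693396e-01 -2.50400768e-04  9.58618593e-01]
(array([-2.409, -0.856,  0.187]), array([-0.001, -0.   , -0.88 ]))
((0.5014947056770325, 0.3902896046638489), (0.048438578844070435, 0.03693126514554024), 23.65452766418457)
```

Request:
arm_command([
  [0.3,-0.35,-0.12,0,0,0,0],
  [0.3,-0.7,-0.25,0,0,0,0],
  [0.3,-1,-0.36,0,0,0,0],
], newtons=30)

```text
clock: 0.52
position: [0.311, 0.5012, 0.2482]
tool_rot: [-3.141, 0.0, 2.846]
force: [0.7, 0.8, 0.1]
grip_width: 0.0557
```

Request:
arm_command([
  [0.3,-0.35,-0.12,0.05,0,0,0],
  [0.3,-0.7,-0.25,0.1,0,0,0],
  [0.3,-1,-0.36,0.18,0,0,0],
])

```text
clock: 0.9
position: [0.439, 0.406, 0.2212]
tool_rot: [3.141, 0.0, 2.846]
force: [0.3, 0.7, 0.0]
grip_width: 0.0554
```

```bash
python3 - <<'E'
from h import *
s=pose();print(s["clock"],s["position"],s["tool_rot"],s["qpos"]); print(delta([0.49,0.37,0.22],np.deg2rad(203.7)))
E
```

```text
0.9 [0.43895319 0.40597779 0.22119171] [3.14135998e+00 4.00354832e-04 2.84594452e+00] [-0.85442193  0.50750314  0.01255805  1.70387858 -0.00728191  0.92987828
  0.43605356]
(array([-0.395, -0.13 ,  0.008]), array([ 0.   ,  0.001, -0.903]))
```

Request:
arm_command([
  [0.5,-0.15,-0.05,0,0,0,-0.22],
  [0.5,-0.3,-0.1,0,0,0,-0.44],
  [0.5,-0.4,-0.13,0,0,0,-0.66],
  [0.5,-0.4,-0.13,0,0,0,-0.9],
  [0.5,-0.4,-0.13,0,0,0,-0.9],
])

```text
clock: 1.52
position: [0.4891, 0.3711, 0.221]
tool_rot: [3.141, -0.001, -2.731]
force: [-0.1, 0.1, 0.1]
grip_width: 0.0641
```

```bash
python3 - <<'E'
from h import *
s=pose();print(s["clock"],s["position"],s["tool_rot"],s["qpos"])
c=cams.get_calibration("wrist"); im=cams.grab_frame("wrist"); cv2.imwrite("pics/w1.png",im)
import pickle; pickle.dump(c,open("w1.pkl","wb"))
print(proj(c,[0.5015,0.390,0.01]))
E
```

```text
1.525 [0.48908632 0.37112106 0.22103566] [ 3.14136698e+00 -5.93244821e-04 -2.73089605e+00] [-0.63916146  0.53553509 -0.15491101  1.65269032  0.09566229  0.9612679
  1.15391665]
[334.83092344 228.07929711]
```

View pics/w1.png

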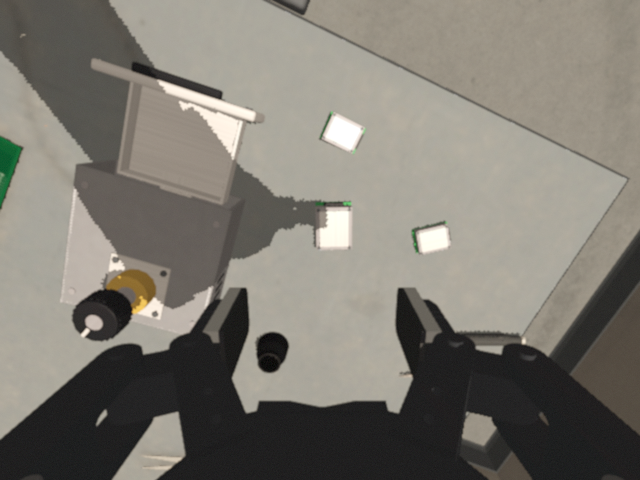

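The wrist view shows the target module at (334,226), aligned with the jaws and right where the top camera predicted (335,228). The smaller ones are at (343,132) and (432,238), the fixture and drawer are at the left, and the loupe is at (272,351). I'll refine the module and measure the drawer and fixture.

```bash
python3 - <<'E'
from h import *
import pickle
c=pickle.load(open("w1.pkl","rb")); im=cv2.imread("pics/w1.png")
cv2.imwrite("pics/w1m.png",cv2.resize(im[180:270,290:380],None,fx=6,fy=6,interpolation=cv2.INTER_CUBIC))
cv2.imwrite("pics/w1d.png",cv2.resize(im[40:345,50:270],None,fx=1.9,fy=1.9,interpolation=cv2.INTER_CUBIC))
hs=cv2.cvtColor(im,cv2.COLOR_BGR2HSV)
m=((im.min(2)>175)|((hs[...,0]>40)&(hs[...,0]<80)&(hs[...,1]>80))).astype(np.uint8)
m=cv2.morphologyEx(m,cv2.MORPH_CLOSE,np.ones((5,5)))
z=np.zeros_like(m); z[190:260,305:365]=m[190:260,305:365]
k=max(cv2.findContours(z,0,1)[0],key=cv2.contourArea); print(cv2.boundingRect(k))
for zz in (0.002,0.014): print(cv2.minAreaRect(np.array([ray(c,*q,zz)[:2] for q in k[:,0].astype(float)],np.float32)))
E
```

```text
(317, 202, 35, 48)
((0.5019689798355103, 0.38930538296699524), (0.049623195081949234, 0.03526149317622185), 24.883255004882812)
((0.49920979142189026, 0.3876383304595947), (0.047893352806568146, 0.034032341092824936), 24.883338928222656)
```

View pics/w1m.png

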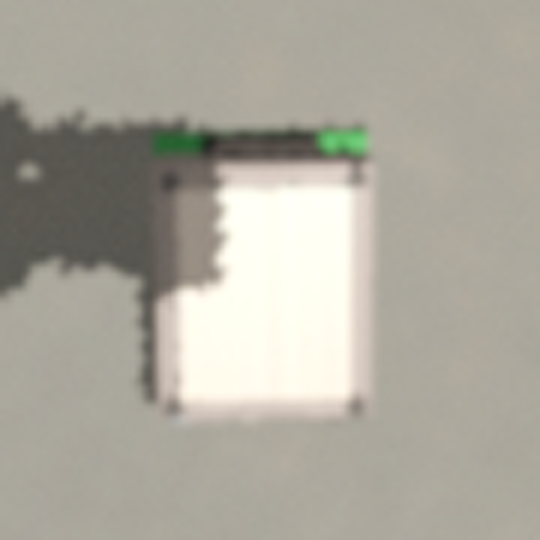

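View pics/w1d.png

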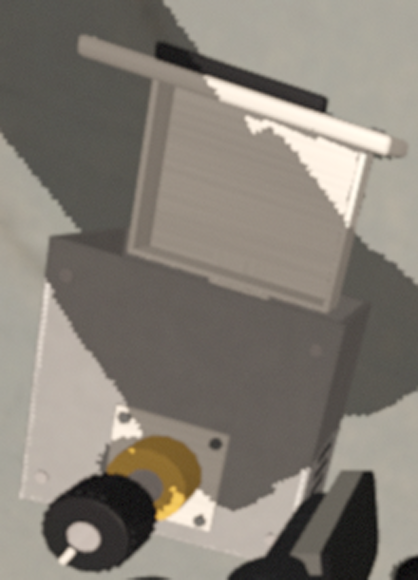

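```bash
python3 - <<'E'
from h import *
import pickle
c=cams.get_calibration("top")
w=pickle.load(open("w1.pkl","rb"))
T=lambda u,v,z: ray(c,150+(u+.5)/4-.5,170+(v+.5)/4-.5,z)[:2]
W=lambda u,v,z: ray(w,50+u/1.9,40+v/1.9,z)[:2]
P=np.array([T(*q,0.06) for q in [(393,90),(632,70),(652,300),(413,326)]])
print("cover top",P.mean(0),[np.linalg.norm(P[i]-P[i-1]) for i in range(4)], [np.degrees(np.arctan2(*(P[i]-P[j])[::-1])) for i,j in [(0,3),(1,2),(0,1),(3,2)]])
Q=np.array([W(*q,0.06) for q in [(50,240),(366,305),(290,560),(22,498)]])
print("wrist cover",Q, np.linalg.norm(Q[0]-Q[1]),np.linalg.norm(Q[0]-Q[3]))
print("knob T",T(509,133,0.121),"W",W(85,537,0.121))
print("panel T",T(428,470,.058),T(663,448,.058),T(428,480,.058),T(663,458,.058))
print("panel W",W(80,42,.058),W(405,145,.058))
print("floor W",[W(*q,.013).round(4) for q in [(172,85),(368,150),(325,302),(148,247)]])
E
```

```text
cover top [0.58295608 0.23917229] [np.float64(0.12853840893762017), np.float64(0.1301393123090826), np.float64(0.1252076896890607), np.float64(0.12962250953310847)] [np.float64(5.629369773738475), np.float64(5.386492840451973), np.float64(95.1345228965038), np.float64(96.60534606298586)]
wrist cover [[0.52598217 0.16996625]
 [0.4987266  0.30277949]
 [0.63344151 0.31167654]
 [0.65226638 0.18386934]] 0.13558105805034937 0.12704722693301437
knob T [0.61021872 0.24171701] W [0.61027953 0.24294859]
panel T [0.43500763 0.28858664] [0.44777858 0.16222982] [0.42965129 0.28851588] [0.44242284 0.16219229]
panel W [0.44511217 0.16301855] [0.4299109  0.29455307]
floor W [array([0.4495, 0.1785]), array([0.4402, 0.2718]), array([0.5181, 0.2768]), array([0.5269, 0.1872])]
```

```bash
python3 - <<'E'
from h import *
print(delta([0.501,0.3895,0.06],np.deg2rad(203.9)),delta([0.501,0.3895,0.0195],np.deg2rad(203.9)))
E
```

```text
(array([-0.122,  0.08 ,  1.074]), array([ 0.   , -0.001, -0.012])) (array([-0.122,  0.08 ,  1.344]), array([ 0.   , -0.001, -0.012]))
```

Request:
arm_command([
  [0.5,-0.06,0.04,0.3,0,0,0],
  [0.5,-0.12,0.08,0.6,0,0,0],
  [0.5,-0.12,0.08,0.85,0,0,0],
  [0.5,-0.12,0.08,1.0,0,0,0],
])

```text
clock: 2.08
position: [0.4998, 0.3894, 0.0692]
tool_rot: [-3.141, -0.002, -2.734]
force: [0.5, 0.1, -0.1]
grip_width: 0.0643
```

Request:
arm_command([
  [0.5,0,0,0.14,0,0,0],
  [0.5,0,0,0.26,0,0,0],
  [0.5,0,0,0.345,0,0,0],
  [0.5,0,0,0.345,0,0,0],
])

```text
clock: 2.58
position: [0.5004, 0.3894, 0.0189]
tool_rot: [-3.141, -0.001, -2.73]
force: [-0.3, 0.1, 0.1]
grip_width: 0.0638
```

```bash
python3 - <<'E'
from h import *
s=pose();print(s["clock"],s["position"],s["tool_rot"],s["force"])
cv2.imwrite("pics/w2.png",cams.grab_frame("wrist"))
E
```

```text
2.575 [0.50044787 0.38942331 0.01886324] [-3.14125861e+00 -9.78865131e-04 -2.72997989e+00] [-0.25820285  0.06515383  0.11074735]
```

View pics/w2.png

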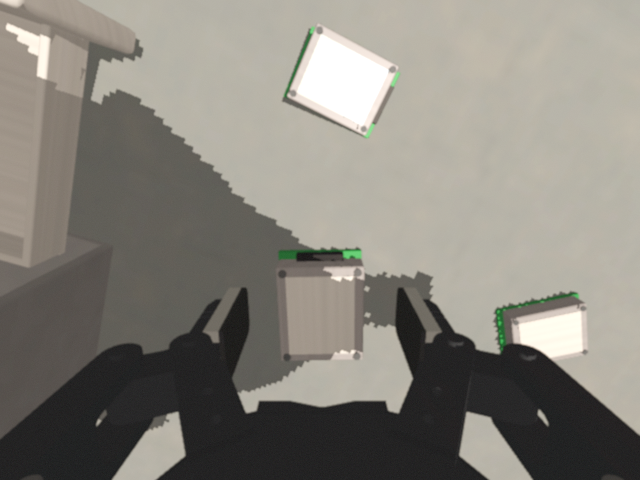

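The module is centred between the pads, at about (320,305), so I'll close and lift.

Request:
arm_command([
  [-0.5,0,0,0,0,0,0],
  [-0.5,0,0,0,0,0,0],
  [-0.5,0,0,0,0,0,0],
  [-0.5,0,0,0,0,0,0],
], newtons=30)

```text
clock: 3.12
position: [0.5011, 0.3899, 0.0204]
tool_rot: [3.141, 0.001, -2.73]
force: [-0.9, -0.8, 6.6]
grip_width: 0.0352
```

Request:
arm_command([
  [-0.5,0,0,-0.2,0,0,0],
  [-0.5,0,0,-0.5,0,0,0],
  [-0.5,0,0,-0.75,0,0,0],
])

```text
clock: 3.5
position: [0.5009, 0.3897, 0.134]
tool_rot: [3.141, 0.001, -2.73]
force: [-0.2, 0.3, 0.4]
grip_width: 0.0356
```

```bash
python3 - <<'E'
from h import *
s=pose();print(s["clock"],s["position"],s["grip_width"],s["force"])
print(delta([0.4835,0.2288,0.13],np.deg2rad(185.7)))
cv2.imwrite("pics/w3.png",cams.grab_frame("wrist"))
E
```

```text
3.5 [0.50088775 0.38970145 0.1340296 ] 0.035625533410033446 [-0.19812747  0.3031921   0.35234615]
(array([ 0.536, -0.937,  0.026]), array([0.001, 0.001, 0.398]))
```

View pics/w3.png

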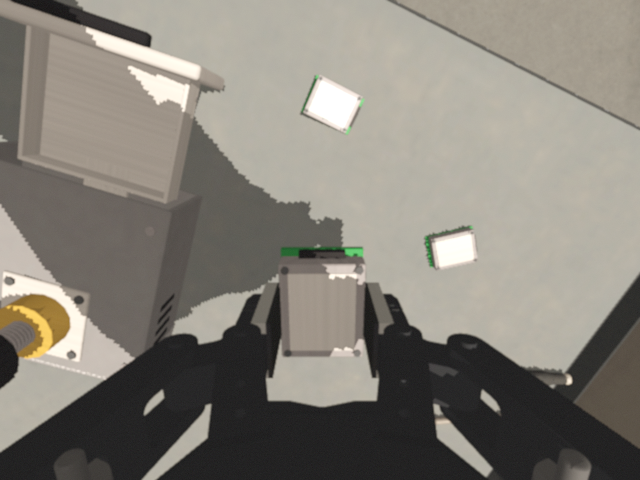

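The module is held, lifted level and 35.6 mm wide. Next I'll move it over the tray.

Request:
arm_command([
  [-0.5,0.15,-0.25,0,0,0,0.1],
  [-0.5,0.3,-0.52,0,0,0,0.25],
  [-0.5,0.45,-0.8,0,0,0,0.4],
  [-0.5,0.54,-0.94,0,0,0,0.4],
  [-0.5,0.54,-0.94,0.1,0,0,0.4],
])

```text
clock: 4.18
position: [0.4837, 0.227, 0.1178]
tool_rot: [3.141, 0.002, -3.044]
force: [0.6, 1.1, -0.3]
grip_width: 0.0348
```

```bash
python3 - <<'E'
from h import *
s=pose();print(s["clock"],s["position"],s["tool_rot"],s["grip_width"],s["qpos"])
c=cams.get_calibration("wrist")
im=cams.grab_frame("wrist"); cv2.imwrite("pics/w4.png",im)
print([proj(c,q).round() for q in [(0.4835,.2288,.013),(.436,.2254,.058)]])
print(delta([0.4835,0.2288,0.034],np.deg2rad(185.7)))
E
```

```text
4.175 [0.48370232 0.22696293 0.11782471] [ 3.14100594e+00  2.11375714e-03 -3.04416084e+00] 0.034768697987625045 [-0.49845055  0.56170253 -0.06968347  1.94631015  0.06338833  0.63347761
  1.05974166]
[array([325., 241.]), array([329., 181.])]
(array([-0.006,  0.005,  0.543]), array([ 0.   , -0.001, -0.001]))
```

View pics/w4.png

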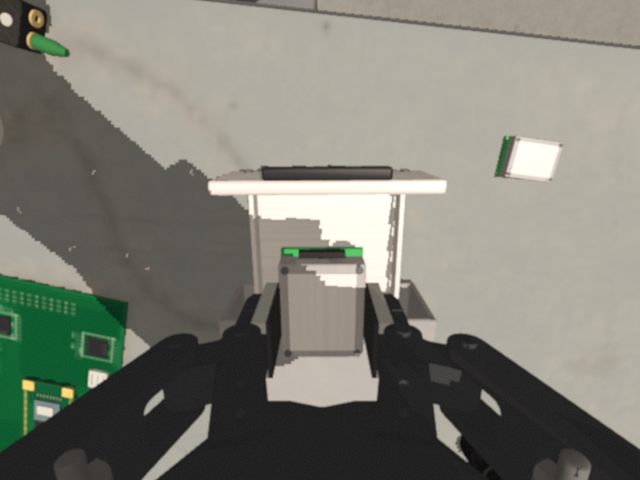

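The jaws and module are aligned with the tray: the panel runs from (210,187) to (445,187), and the module is centred at about column 322. I'll lower it now.

Request:
arm_command([
  [-0.5,0,0,0.2,0,0,0],
  [-0.5,0,0,0.4,0,0,0],
  [-0.5,0,0,0.5,0,0,0],
  [-0.5,0,0,0.55,0,0,0],
  [-0.5,0,0,0.55,0,0,0],
])

```text
clock: 4.85
position: [0.483, 0.2284, 0.0346]
tool_rot: [3.141, -0.0, -3.043]
force: [0.3, 0.5, 0.1]
grip_width: 0.0352
```

```bash
python3 - <<'E'
from h import *
s=pose();print(s["clock"],s["position"],s["tool_rot"],s["grip_width"],s["force"])
E
```

```text
4.85 [0.48303181 0.22838506 0.03462111] [ 3.14145600e+00 -3.98331230e-06 -3.04315068e+00] 0.035203803102293554 [0.31154179 0.54920546 0.11868965]
```

Request:
arm_command([
  [-0.5,0,0,0.01,0,0,0],
  [-0.5,0,0,0.015,0,0,0],
  [-0.5,0,0,0.015,0,0,0],
])

```text
clock: 5.22
position: [0.4837, 0.2282, 0.0333]
tool_rot: [3.141, 0.002, -3.044]
force: [-0.4, -0.7, 9.4]
grip_width: 0.0349
```

```bash
python3 - <<'E'
from h import *
s=pose();print(s["clock"],s["position"],s["grip_width"],s["force"])
E
```

```text
5.225 [0.4836902  0.22823868 0.03329597] 0.034852394112274226 [-0.38036103 -0.65748542  9.44312202]
```

Contact force is 9 N, so the module rests on the floor. I'll open within the walls and retreat.

Request:
arm_command([
  [0.1,0,0,0,0,0,0],
  [0.1,0,0,-0.01,0,0,0],
  [0.1,0,0,-0.01,0,0,0],
  [0.1,0,0,-0.15,0,0,0],
  [0.1,0,0,-0.4,0,0,0],
  [0.1,0,0,-0.7,0,0,0],
])

```text
clock: 5.98
position: [0.4825, 0.2278, 0.138]
tool_rot: [-3.141, -0.001, -3.044]
force: [-0.3, 0.5, -0.7]
grip_width: 0.0468
```

```bash
python3 - <<'E'
from h import *
s=pose();print(s["clock"],s["position"],s["tool_rot"],s["grip_width"],s["force"])
im=cams.grab_frame("wrist"); cv2.imwrite("pics/w5.png",im)
E
```

```text
5.975 [0.48249871 0.22777549 0.13798556] [-3.14103531e+00 -1.29628964e-03 -3.04360514e+00] 0.04678228257067757 [-0.26371759  0.48811988 -0.74428514]
```

View pics/w5.png

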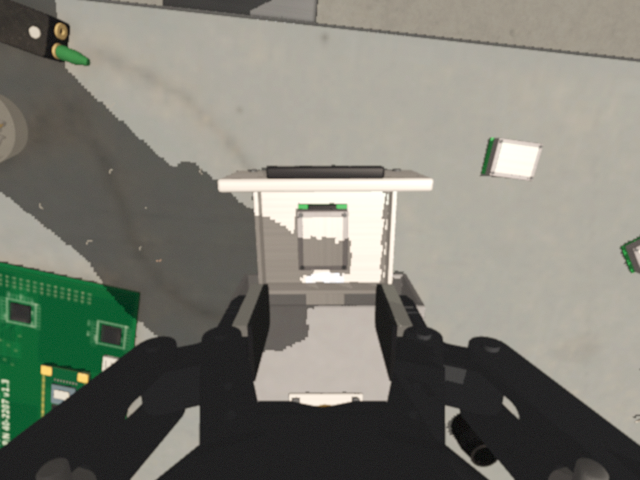

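The module lies flat in the tray at (323,238), clear of all the walls. Next I'll close the fingers and go in front of the panel.

Request:
arm_command([
  [-1,0.3,0,-0.05,0,0,0],
  [-1,0.6,0,0,0,0,0],
  [-1,0.65,0,0.2,0,0,0],
  [-1,0.65,0,0.45,0,0,0],
  [-1,0.65,0,0.58,0,0,0],
  [-1,0.65,0,0.58,0,0,0],
])

```text
clock: 6.78
position: [0.3853, 0.2181, 0.0494]
tool_rot: [-3.14, -0.002, -3.044]
force: [0.8, 0.0, 1.2]
grip_width: -0.0
```

```bash
python3 - <<'E'
from h import *
s=pose();print(s["clock"],s["position"],s["tool_rot"],s["grip_width"],s["force"])
im=cams.grab_frame("wrist"); cv2.imwrite("pics/w6.png",im)
Rf=Ro.from_euler('z',5.7,degrees=True)
print(Rf.inv().apply(s["position"]-np.array([.583,.239,0])))
E
```

```text
6.775 [0.38526072 0.21805004 0.04938925] [-3.14031580e+00 -2.12440466e-03 -3.04358267e+00] -4.191687042731583e-06 [0.76636434 0.04306115 1.17174559]
[-0.19884231 -0.00120696  0.04938925]
```

View pics/w6.png

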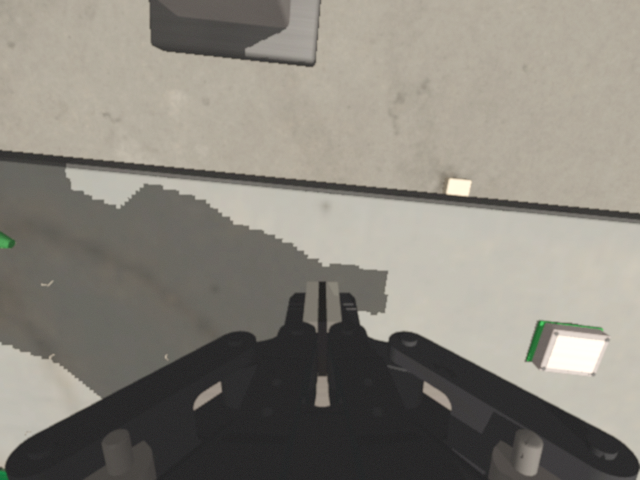

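Request:
arm_command([
  [-1,-0.08,0,0,0,0,0],
  [-1,-0.16,0,0,0,0,0],
  [-1,-0.24,0,0,0,0,0],
  [-1,-0.32,0,0,0,0,0],
  [-1,-0.4,0,0,0,0,0],
  [-1,-0.48,0,0,0,0,0],
  [-1,-0.55,0,0,0,0,0],
  [-1,-0.6,0,0,0,0,0],
])

```text
clock: 7.82
position: [0.4761, 0.2273, 0.0502]
tool_rot: [-3.142, -0.0, -3.044]
force: [-1.2, 0.2, 1.1]
grip_width: -0.0001
```

Request:
arm_command([
  [-1,-0.03,0,0,0,0,0],
  [-1,-0.06,0,0,0,0,0],
  [-1,-0.08,0,0,0,0,0],
])

```text
clock: 8.2
position: [0.4875, 0.2285, 0.0503]
tool_rot: [-3.142, -0.0, -3.044]
force: [-1.6, 0.0, -0.5]
grip_width: -0.0
```

```bash
python3 - <<'E'
from h import *
s=pose();print(s["clock"],s["position"],s["tool_rot"],s["grip_width"],s["force"])
cv2.imwrite("pics/s7.png",cams.grab_frame("scene"))
im=cams.grab_frame("top");cv2.imwrite("pics/t7.png",cv2.resize(im[170:320,150:330],None,fx=4,fy=4,interpolation=cv2.INTER_CUBIC))
Rf=Ro.from_euler('z',5.7,degrees=True)
print(Rf.inv().apply(s["position"]-np.array([.583,.239,0])))
E
```

```text
8.2 [0.48751834 0.22846438 0.05026186] [-3.14153972e+00 -1.61124963e-04 -3.04359786e+00] -1.1724361639562436e-05 [-1.5935374   0.04748315 -0.50251417]
[-0.09605595 -0.00100031  0.05026186]
```

View pics/t7.png

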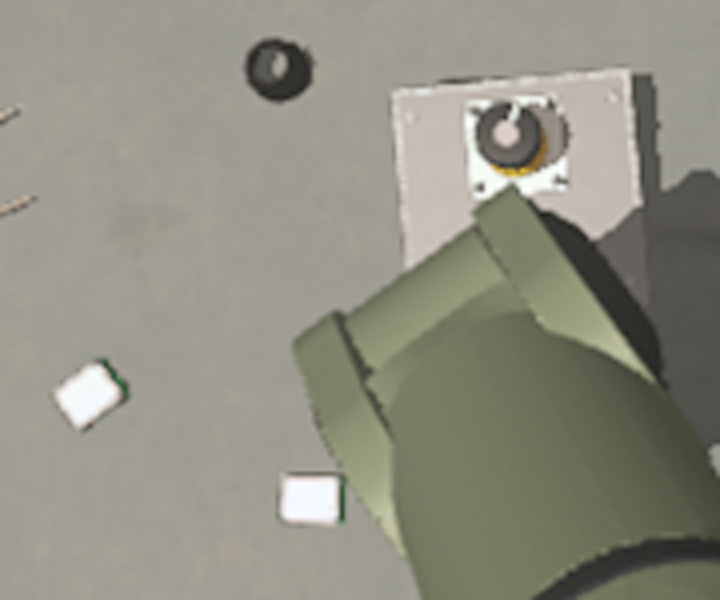

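The drawer is following at about 1.6 N with about 5 mm left, so I'll push on until it stops.

Request:
arm_command([
  [-1,-0.02,0,0,0,0,0],
  [-1,-0.04,0,0,0,0,0],
  [-1,-0.04,0,0,0,0,0],
])

```text
clock: 8.68
position: [0.4921, 0.2288, 0.0501]
tool_rot: [-3.141, -0.003, -3.043]
force: [-10.5, -0.9, 6.1]
grip_width: -0.0003
```

Request:
arm_command([
  [-1,-0.01,0,0,0,0,0],
  [-1,-0.02,0,0,0,0,0],
  [-1,-0.02,0,0,0,0,0],
])

```text
clock: 9.05
position: [0.4923, 0.2288, 0.0499]
tool_rot: [-3.14, -0.008, -3.042]
force: [-28.3, -2.4, 19.6]
grip_width: -0.0001
```

The drawer hit its stop at 28 N, with the TCP at fixture x = -91.3 mm against -91 expected. I'll back off, rise and turn toward the knob.

Request:
arm_command([
  [-1,0.1,0,0,0,0,0],
  [0,0.25,0,-0.1,0,0,0.2],
  [0.6,0.2,0,-0.45,0,0,0.4],
  [1,0.1,0,-0.8,0,0,0.6],
  [1,0,0,-0.9,0,0,0.62],
])

```text
clock: 9.68
position: [0.4979, 0.23, 0.1888]
tool_rot: [3.138, 0.003, 2.75]
force: [-0.1, -0.4, 0.5]
grip_width: 0.0723
```

```bash
python3 - <<'E'
from h import *
s=pose();print(s["clock"],s["position"],s["tool_rot"],s["grip_width"],s["force"])
cv2.imwrite("pics/s8.png",cams.grab_frame("scene")[160:320,200:420].repeat(3,0).repeat(3,1))
print(delta([.6105,.242,.18],np.deg2rad(130)))
E
```

```text
9.675 [0.49790113 0.22996206 0.18876444] [3.13753337 0.00330581 2.74968207] 0.07229783493634849 [-0.11999681 -0.39700833  0.46087908]
(array([-0.652,  0.355,  0.066]), array([0.007, 0.004, 0.613]))
```

View pics/s8.png

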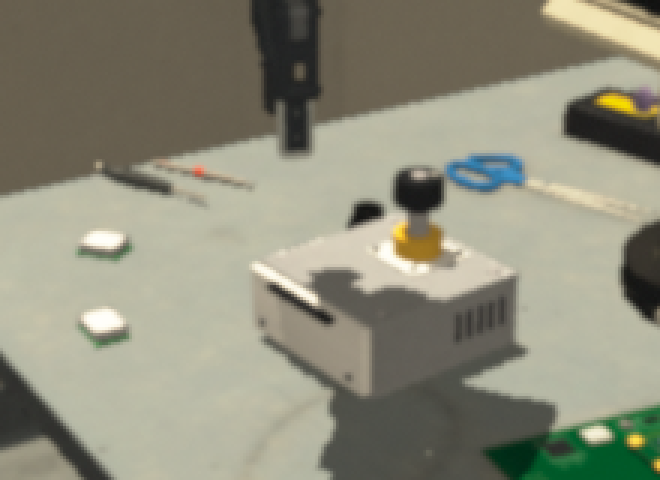

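The drawer front is flush with the fixture in the scene view. Next I'll move over the knob.

Request:
arm_command([
  [1,-0.2,0.1,0,0,0,0.2],
  [1,-0.4,0.22,0,0,0,0.4],
  [1,-0.6,0.32,0,0,0,0.61],
  [1,-0.65,0.355,0,0,0,0.61],
  [1,-0.65,0.355,0,0,0,0.61],
])

```text
clock: 10.35
position: [0.6063, 0.2415, 0.1845]
tool_rot: [-3.141, -0.0, 2.276]
force: [-0.1, 1.0, -0.4]
grip_width: 0.0854
```

```bash
python3 - <<'E'
from h import *
s=pose();print(s["clock"],s["position"],s["tool_rot"],s["grip_width"],s["qpos"])
c=cams.get_calibration("wrist")
cv2.imwrite("pics/w9.png",cams.grab_frame("wrist"))
cc=cams.get_calibration("scene")
print("wrist proj",proj(c,[.6105,.242,.121]),"scene",proj(cc,[.6105,.242,.121]))
print(delta([.6105,.242,.118],np.deg2rad(130)))
E
```

```text
10.35 [0.60628485 0.24151538 0.18450125] [-3.14058511e+00 -1.69976711e-04  2.27568048e+00] 0.08543700571236362 [-0.59711594  0.64342951  0.19808288  1.58781649 -0.14812328  0.92611913
  0.35654124]
wrist proj [328.70756895 266.09034102] scene [339.99150898 218.79309184]
(array([-0.018,  0.026,  0.445]), array([-0.001, -0.   ,  0.008]))
```

View pics/w9.png

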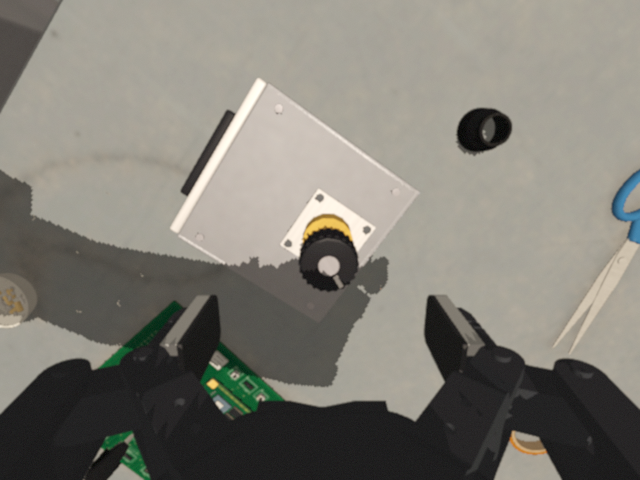

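The knob's cap is at (329,265), where predicted (329,266), and its pointer line points to (341,287). I'll descend around the knob and grip it.

Request:
arm_command([
  [1,-0.02,0.025,0.15,0,0,0],
  [1,-0.02,0.025,0.3,0,0,0],
  [1,-0.02,0.025,0.42,0,0,0],
  [1,-0.02,0.025,0.46,0,0,0],
  [1,-0.02,0.025,0.46,0,0,0],
])

```text
clock: 11.02
position: [0.6115, 0.2417, 0.1162]
tool_rot: [-3.141, -0.0, 2.274]
force: [-0.0, 0.9, -0.3]
grip_width: 0.0855
```

Request:
arm_command([
  [-0.5,0,0,0,0,0,0],
  [-0.5,0,0,0,0,0,0],
  [-0.5,0,0,0,0,0,0],
  [-0.5,0,0,0,0,0,0],
], newtons=30)

```text
clock: 11.52
position: [0.6116, 0.2417, 0.1167]
tool_rot: [3.141, -0.0, 2.273]
force: [-3.0, -1.1, 5.7]
grip_width: 0.0329
```

```bash
python3 - <<'E'
from h import *
s=pose();print(s["clock"],s["position"],s["tool_rot"],s["grip_width"],s["force"],s["qpos"][6])
E
```

```text
11.525 [0.61160745 0.24169891 0.11666218] [ 3.14147416e+00 -3.75762588e-06  2.27337471e+00] 0.03292914175441451 [-2.98803468 -1.1244978   5.66597257] 0.3706193395777852
```

Request:
arm_command([
  [-0.5,0,0,0,0,0,-0.2],
  [-0.5,0,0,-0.002,0,0,-0.4],
  [-0.5,0,0,-0.003,0,0,-0.6],
  [-0.5,0,0,-0.003,0,0,-0.6],
])

```text
clock: 12.02
position: [0.6118, 0.2421, 0.1167]
tool_rot: [3.14, -0.0, 2.744]
force: [3.0, 4.8, -5.9]
grip_width: 0.0329
```

Request:
arm_command([
  [-0.5,0,0,0,0,0,-0.15],
  [-0.5,0,0,-0.001,0,0,-0.25],
  [-0.5,0,0,-0.001,0,0,-0.25],
])

```text
clock: 12.4
position: [0.6118, 0.2424, 0.1168]
tool_rot: [3.14, 0.0, 2.938]
force: [3.7, 4.4, -4.6]
grip_width: 0.0329
```

Request:
arm_command([
  [-0.5,0,0,0,0,0,-0.15],
  [-0.5,0,0,-0.001,0,0,-0.25],
  [-0.5,0,0,-0.001,0,0,-0.25],
])

```text
clock: 12.78
position: [0.6117, 0.2427, 0.117]
tool_rot: [3.14, 0.001, 3.135]
force: [3.0, 6.9, -4.6]
grip_width: 0.0328
```

Request:
arm_command([
  [-0.5,0,0,0,0,0,-0.15],
  [-0.5,0,0,-0.001,0,0,-0.25],
  [-0.5,0,0,-0.001,0,0,-0.25],
])

```text
clock: 13.15
position: [0.6117, 0.243, 0.1171]
tool_rot: [3.14, 0.001, -2.952]
force: [2.8, 6.8, -4.9]
grip_width: 0.0326
```

The wrist force fell from +6 to about -5 N, so the screw seems to hang past its beginning after 1.06 rad backward. I'll let go and check.

```bash
python3 - <<'E'
from h import *
cv2.imwrite("pics/s10.png",cams.grab_frame("scene"))
E
```

Request:
arm_command([
  [0.3,0,0,0,0,0,0],
  [0.6,0,0,0,0,0,0],
  [0.6,0,0,0,0,0,0],
])

```text
clock: 13.58
position: [0.6116, 0.2415, 0.1172]
tool_rot: [-3.141, -0.0, -2.951]
force: [-0.2, 0.2, 0.3]
grip_width: 0.0686
```

```bash
python3 - <<'E'
from h import *
s=pose();print(s["clock"],s["position"],s["force"],s["grip_width"],s["qpos"][6])
b=cams.grab_frame("scene"); cv2.imwrite("pics/s11.png",b)
o=[cv2.imread("pics/"+n) for n in ("scene0.png","s10.png","s11.png")]
cv2.imwrite("pics/cmp.png",np.hstack([cv2.resize(i[200:265,320:365],None,fx=5.5,fy=5.5,interpolation=cv2.INTER_CUBIC) for i in o]))
cv2.imwrite("pics/w11.png",cams.grab_frame("wrist"))
E
```

```text
13.575 [0.61161601 0.24148769 0.11721293] [-0.18641223  0.18675999  0.25151676] 0.0686089734499281 1.2213294041499014
```

View pics/cmp.png

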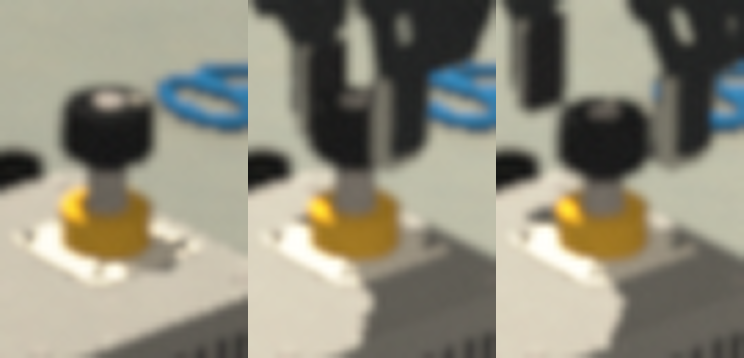

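View pics/w11.png

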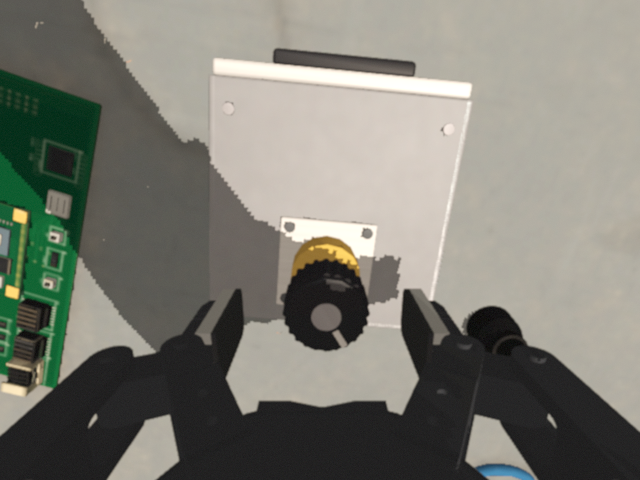

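The knob has dropped about 2 px in the scene view, which is about 4–5 mm. The wrist view shows the cap at (326,317), with the pointer in the same relation to the tool, so it didn't slip. I'll check its height by ray.

```bash
python3 - <<'E'
from h import *
c=cams.get_calibration("wrist")
for z in (.112,.114,.116,.118,.121): print(z,ray(c,326,317,z)[:2], proj(c,[.6105,.242,z]).round(1), proj(c,[.6113,.242,z]).round(1))
print(delta([.611,.242,.112],None), pose()["qpos"])
E
```

```text
0.112 [0.61302486 0.24291799] [325.  311.3] [324.6 313. ]
0.114 [0.61191284 0.24267588] [325.1 313.7] [324.7 315.4]
0.116 [0.61080083 0.24243377] [325.1 316.2] [324.7 317.9]
0.118 [0.60968882 0.24219165] [325.1 318.7] [324.8 320.4]
0.121 [0.6080208  0.24182849] [325.2 322.6] [324.8 324.4]
(array([0.003, 0.004, 0.035]), array([0., 0., 0.])) [-0.40085298  0.72200667 -0.1019078   1.60498808  0.09234641  0.81942611
  1.22164569]
```

The height is about 116 mm, so it dropped into the thread at about 0.005. I'll lower slightly, regrip and turn forward.

Request:
arm_command([
  [0.6,0,0,0.033,0,0,0],
  [-0.5,0,0,0.033,0,0,0],
  [-0.5,0,0,0.033,0,0,0],
  [-0.5,0,0,0.033,0,0,0],
  [-0.5,0,0,0.033,0,0,0],
], newtons=30)

```text
clock: 14.3
position: [0.6115, 0.2423, 0.1125]
tool_rot: [3.141, 0.0, -2.949]
force: [-1.8, 4.9, 3.1]
grip_width: 0.0331
```

Request:
arm_command([
  [-0.5,0,0,0.001,0,0,0.2],
  [-0.5,0,0,0.002,0,0,0.4],
  [-0.5,0,0,0.003,0,0,0.6],
  [-0.5,0,0,0.004,0,0,0.8],
  [-0.5,0,0,0.004,0,0,1.0],
])

```text
clock: 14.92
position: [0.6112, 0.2416, 0.1118]
tool_rot: [-3.141, -0.0, 2.543]
force: [-5.0, 0.4, 4.9]
grip_width: 0.0328
```

Request:
arm_command([
  [-0.5,0,0,0.001,0,0,0.2],
  [-0.5,0,0,0.002,0,0,0.4],
  [-0.5,0,0,0.003,0,0,0.6],
  [-0.5,0,0,0.004,0,0,0.8],
  [-0.5,0,0,0.004,0,0,1.0],
])

```text
clock: 15.55
position: [0.6104, 0.2415, 0.1111]
tool_rot: [-3.139, -0.0, 1.758]
force: [-11.3, 0.2, 9.2]
grip_width: 0.0331
```

Request:
arm_command([
  [-0.5,0,0,0.001,0,0,0.2],
  [-0.5,0,0,0.002,0,0,0.4],
  [-0.5,0,0,0.003,0,0,0.6],
  [-0.5,0,0,0.004,0,0,0.8],
  [-0.5,0,0,0.004,0,0,1.0],
])

```text
clock: 16.18
position: [0.6099, 0.2422, 0.1104]
tool_rot: [-3.138, 0.002, 0.973]
force: [-14.2, 3.4, 8.2]
grip_width: 0.0331
```

Request:
arm_command([
  [-0.5,0,0,0.001,0,0,0.2],
  [-0.5,0,0,0.002,0,0,0.4],
  [-0.5,0,0,0.003,0,0,0.6],
  [-0.5,0,0,0.004,0,0,0.8],
  [-0.5,0,0,0.004,0,0,1.0],
  [-0.5,0,0,0.004,0,0,1.0],
])

```text
clock: 16.92
position: [0.61, 0.243, 0.1096]
tool_rot: [-3.14, 0.003, 0.191]
force: [-11.6, 6.0, 8.7]
grip_width: 0.0329
```

```bash
python3 - <<'E'
from h import *
s=pose();print(s["clock"],s["position"],s["tool_rot"],s["force"],s["moment"],s["qpos"])
c=cams.get_calibration("wrist");print(proj(c,[.6108,.242,.1135]))
cv2.imwrite("pics/w12.png",cams.grab_frame("wrist"))
E
```

```text
16.925 [0.61002305 0.24300041 0.10963259] [-3.13990510e+00  3.13150469e-03  1.90627439e-01] [-11.55271783   6.01751404   8.74792639] [ 1.61256503  2.66534808 -0.06656065] [-0.89593625  0.87020528  0.71670746  1.63787847 -0.69409043  0.90769534
 -1.28930978]
[323.13153463 323.52497922]
```

View pics/w12.png

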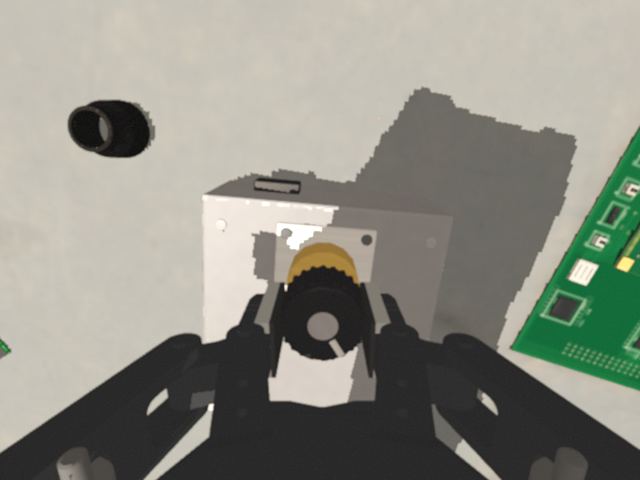

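The pointer keeps its place in the jaws, so the knob has turned half a turn forward. I'll open, swing back half a turn and regrip.

Request:
arm_command([
  [0.5,0,0,0,0,0,0],
  [0.6,0,0,0,0,0,-0.05],
  [0.6,0,0,0,0,0,-0.27],
  [0.6,0,0,0,0,0,-0.5],
  [0.6,0,0,0,0,0,-0.73],
  [0.6,0,0,0,0,0,-0.96],
])

```text
clock: 17.73
position: [0.6119, 0.2413, 0.1099]
tool_rot: [3.141, -0.0, 0.953]
force: [-0.5, -1.1, -0.2]
grip_width: 0.0683
```

Request:
arm_command([
  [0.6,0,0,0,0,0,-0.23],
  [0.6,0,0,0,0,0,-0.46],
  [0.6,0,0,0,0,0,-0.69],
  [0.6,0,0,0,0,0,-0.92],
])

```text
clock: 18.23
position: [0.6119, 0.2413, 0.11]
tool_rot: [3.141, 0.0, 1.676]
force: [-1.2, 0.1, 0.2]
grip_width: 0.0683
```

Request:
arm_command([
  [0.6,0,0,0,0,0,-0.23],
  [0.6,0,0,0,0,0,-0.46],
  [0.6,0,0,0,0,0,-0.69],
  [0.6,0,0,0,0,0,-0.92],
])

```text
clock: 18.73
position: [0.6119, 0.2413, 0.1099]
tool_rot: [3.141, 0.001, 2.398]
force: [0.3, 0.1, -0.0]
grip_width: 0.0683
```

Request:
arm_command([
  [0.6,0,0,0,0,0,-0.23],
  [0.6,0,0,0,0,0,-0.46],
  [0.6,0,0,0,0,0,-0.69],
  [0.6,0,0,0,0,0,-0.92],
  [0.6,0,0,0,0,0,-1.0],
  [0.6,0,0,0,0,0,-1.0],
])

```text
clock: 19.48
position: [0.6119, 0.2412, 0.1099]
tool_rot: [-3.142, 0.0, -3.107]
force: [0.2, 0.3, 1.0]
grip_width: 0.068
```

```bash
python3 - <<'E'
from h import *
s=pose();print(s["clock"],s["position"],s["tool_rot"],s["force"],s["moment"],s["qpos"])
print(delta([.6107,.2422,.1095],np.deg2rad(191)))
c=cams.get_calibration("wrist");print(proj(c,[.6108,.242,.1138]))
cv2.imwrite("pics/w13.png",cams.grab_frame("wrist"))
E
```

```text
19.475 [0.61191862 0.24117445 0.10989945] [-3.14157642e+00  3.63821110e-04 -3.10652030e+00] [0.1647003  0.31980384 0.98911487] [ 0.00888548 -0.01372906 -0.04485208] [-0.42678757  0.7309502  -0.06037859  1.61004842  0.05631167  0.80197017
  1.09494105]
(array([0.008, 0.007, 0.003]), array([-0. ,  0. , -0.2]))
[325.85149773 322.28032147]
```

View pics/w13.png

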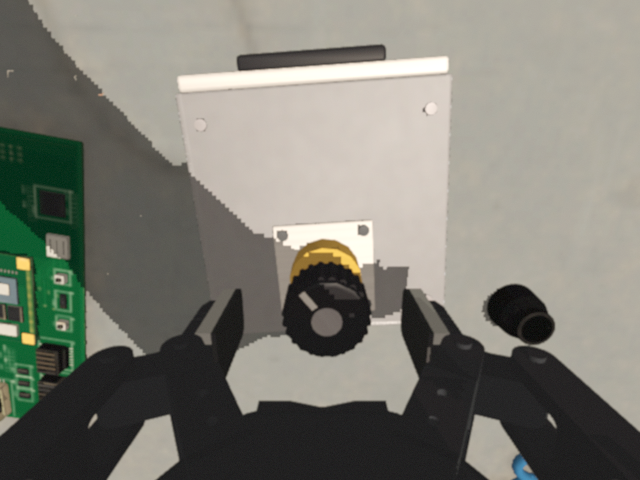

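The pointer is now reversed, toward (306,298), and the cap is at (326,322) where expected. I'll regrip with a 1 mm centring and do the second half turn.

Request:
arm_command([
  [0.3,0.007,0.006,0.002,0,0,0],
  [-0.5,0.007,0.006,0.002,0,0,0],
  [-0.5,0.007,0.006,0.002,0,0,0],
  [-0.5,0.007,0.006,0.002,0,0,0],
  [-0.5,0.007,0.006,0.002,0,0,0],
], newtons=30)

```text
clock: 20.15
position: [0.6105, 0.2428, 0.1096]
tool_rot: [3.141, 0.0, -3.107]
force: [-0.7, 1.6, 2.1]
grip_width: 0.0329
```

Request:
arm_command([
  [-0.5,0,0,0.001,0,0,0.2],
  [-0.5,0,0,0.002,0,0,0.4],
  [-0.5,0,0,0.003,0,0,0.6],
  [-0.5,0,0,0.004,0,0,0.8],
  [-0.5,0,0,0.004,0,0,1.0],
])

```text
clock: 20.78
position: [0.6105, 0.2425, 0.109]
tool_rot: [-3.141, -0.0, 2.386]
force: [-1.9, 0.5, 1.1]
grip_width: 0.0332
```

Request:
arm_command([
  [-0.5,0,0,0.001,0,0,0.2],
  [-0.5,0,0,0.002,0,0,0.4],
  [-0.5,0,0,0.003,0,0,0.6],
  [-0.5,0,0,0.004,0,0,0.8],
  [-0.5,0,0,0.004,0,0,1.0],
])

```text
clock: 21.4
position: [0.6102, 0.2425, 0.1083]
tool_rot: [-3.141, 0.0, 1.601]
force: [-3.1, 0.9, 2.1]
grip_width: 0.033
```

Request:
arm_command([
  [-0.5,0,0,0.001,0,0,0.2],
  [-0.5,0,0,0.002,0,0,0.4],
  [-0.5,0,0,0.003,0,0,0.6],
  [-0.5,0,0,0.004,0,0,0.8],
  [-0.5,0,0,0.004,0,0,1.0],
])

```text
clock: 22.02
position: [0.6101, 0.2427, 0.1077]
tool_rot: [-3.141, 0.001, 0.815]
force: [-3.4, 0.3, 1.7]
grip_width: 0.0328
```

Request:
arm_command([
  [-0.5,0,0,0.001,0,0,0.2],
  [-0.5,0,0,0.002,0,0,0.4],
  [-0.5,0,0,0.003,0,0,0.6],
  [-0.5,0,0,0.004,0,0,0.8],
  [-0.5,0,0,0.004,0,0,1.0],
  [-0.5,0,0,0.004,0,0,1.0],
])

```text
clock: 22.78
position: [0.6102, 0.2429, 0.107]
tool_rot: [3.141, 0.001, 0.035]
force: [-4.0, 0.0, 5.4]
grip_width: 0.0332
```

```bash
python3 - <<'E'
from h import *
s=pose();print(s["clock"],s["position"],s["tool_rot"],s["force"],s["moment"],s["qpos"])
c=cams.get_calibration("wrist")
for z in (.109,.111,.113):print(z,proj(c,[.6108,.242,z]))
cv2.imwrite("pics/w14.png",cams.grab_frame("wrist"))
cv2.imwrite("pics/s14.png",cams.grab_frame("scene"))
im=cams.grab_frame("top");cv2.imwrite("pics/t14.png",im)
E
```

```text
22.775 [0.61019955 0.24290171 0.10704889] [3.14134090e+00 6.45483812e-04 3.52702299e-02] [-4.04553266  0.02266046  5.41264341] [ 0.34745893  0.92267334 -0.01443201] [-0.91654521  0.88935996  0.75538733  1.64157515 -0.73513777  0.91716126
 -1.41352408]
0.109 [322.52829105 321.16928158]
0.111 [322.53878912 323.82321428]
0.113 [322.54958549 326.5525573 ]
```

View pics/w14.png

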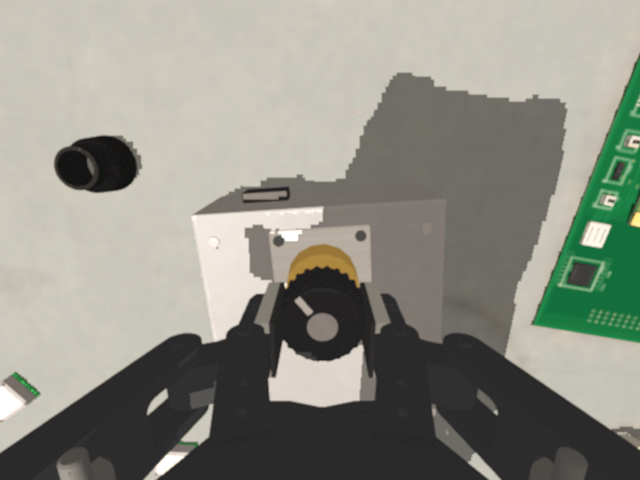

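View pics/s14.png

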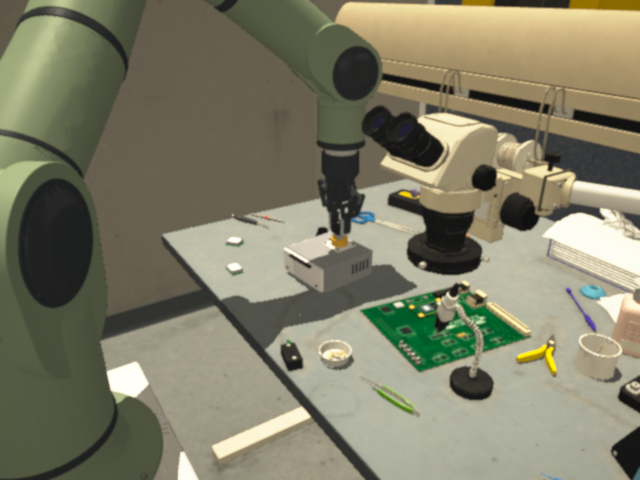

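View pics/t14.png

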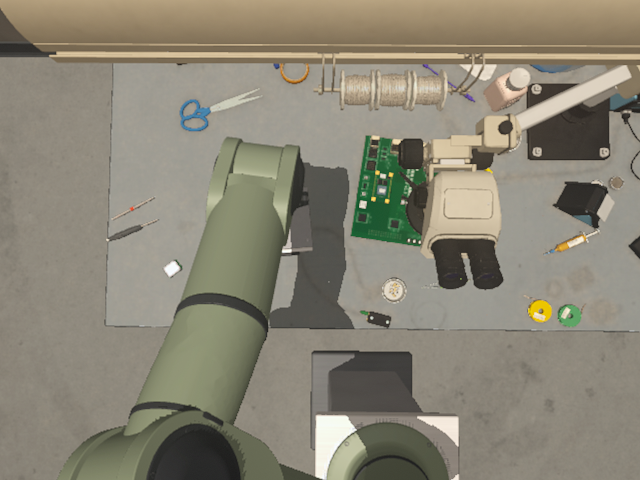

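The wrist view shows the cap at (322,325), about 111–112 mm high, with the pointer unchanged in the jaws. In the scene view the drawer is shut, and the dish (335,354) and tweezers (390,397) are where they were. One loupe check, then I'll hand in.

```bash
python3 - <<'E'
from h import *
c=cams.get_calibration("wrist"); ct=cams.get_calibration("top")
print("loupe top now",ray(c,75,168,.034)[:2],"start",ray(ct,150+280/4,170+65/4,.034)[:2])
a=cv2.imread("pics/scene0.png");b=cv2.imread("pics/s14.png")
d=cv2.absdiff(a,b).max(2)
for n,(x,y,w,h) in dict(dish=(318,340,36,30),tweez=(360,372,62,45)).items(): print(n,d[y:y+h,x:x+w].max(),d[y:y+h,x:x+w].mean())
print(pose()["grip_width"],pose()["clock"])
print(job.job_done())
E
```

```text
loupe top now [0.65831269 0.38261873] start [0.65659561 0.37604218]
dish 12 8.991666666666667
tweez 12 9.307168458781362
0.03290048780809674 22.925
the job is handed in; nothing more can be done
None
```

The job is done and handed in at 22.9 s of the 72 s allowed, with the gripper still holding the started screw.

- **Module and drawer:** I laid the 50 x 36 mm module flat in the tray and let go. I then pushed the drawer until it hit its stop at 28 N, and it looked flush in the camera views.
- **Thumbscrew:** I turned the knob back 1.06 rad and let go, and it dropped; its top measured about 116 mm. I then turned it forward two half turns with one regrasp. Its top last measured about 111–112 mm, against 111 mm expected for one full turn. The pointer did not move in the jaws during either half turn, so the knob did not slip.
- **Dish and tweezers:** these showed no movement between the first and last scene pictures.
- **Loupe:** the last check read it 6–7 mm from its starting position. Both readings came from single pixels judged by eye, in two different cameras, so I take this as measurement error. The arm recorded no contact there, but I did not measure it a second time.

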